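Return the oilstone to its own spring-jaw station

ROBOT

A 6-joint arm with a two-finger parallel gripper is mounted at the origin on the work surface; the furniture and walls round the work are solid. World frame = base frame: x ahead of the robot, y to its left, z up, the work surface at z = 0. Lengths are in mm, angles in rad, forces in N, time in s.
With the tool pointing down it reaches from about 400 to 925 mm from the base axis. Payload 12.5 kg.
Tool frame: the origin (TCP) lies midway between the tips of the shut fingers; the grasp point (between the pads) lies 19 mm behind it (env.pinch_z is the z of the grasp point in the tool frame, in mm); z points along the fingers, y is the line along which they close (so a half turn about z gives the same grasp; the last joint's range is limited). The gripper opens to 95 mm and grips with 3 to 60 N. Pads are 20 mm wide; open, the fingers measure 119 mm over their backs; the gripper's body (75 mm by 180 mm) begins 59 mm behind the grasp point.
Start: joints at [-1.303, 0.491, 1.559, -0, 1.092, -0.106], TCP at [228.246, -581.851, 214.661] pointing down, gripper open.
Joint ranges: [-3.1, 3.1], [-0.84, 2.19], [0.05, 2.79], [-1.13, 4.28], [0.06, 2.93], [-2.69, 2.69]. Speed limits (rad/s): [2.22, 2.22, 2.79, 3.14, 3.14, 3.14].

INTERFACE

Orientations are given as [roll, pitch, yaw] about the fixed x, y, z axes, in that order (R = Rz(yaw) Ry(pitch) Rx(roll)).
In Python, from cell import env, eyes gives the robot as it stands.
- The arm moves only by the shell command python3 -m inch 'ROWS'. ROWS is JSON, a list of rows, each a list of 3 entries, a list of its own where there are three numbers: the shift along the tool's x, y, z in units of 60 mm (1.0 is 60 mm), then the turn about the tool's z in units of 5 degrees (1.0 is 5 degrees), then the closure, from -1 (fully open) to 1 (shut). In form: [[[tx, ty, tz], turn, claw], ...]. A call has exactly 10 rows; each row shifts and turns the commanded pose from where the row before left it, along the tool's axes as they then stand; what a row does not reach is not made up. A row lasts 1/8 s, in which the tool goes at most 62.5 mm and 10.7 degrees, less where a joint would pass 70% of its speed; a pose out of reach is approached as far as the arm can. A call is refused whole if a number of a shift passes 1 or a number of a turn 1, either way. A call with a gripper value outside its range is refused whole. The fingers move at their own pace and stop on an object; the grip force is fixed at half the most. Time passes only in rows, so rows that do not move let the fingers close, or fill a call up. It gives the time, the measured TCP pose, the force, the opening and the grip force at its end, in the units of the state.
- env.state(): the state, without advancing time (a new reading comes with each control period).
- eyes.read_camera(name): name is "scene" or "top"; returns a dict with "pixels" (420x560x3 uint8, red, green, blue), "fx", "fy", "cx", "cy" (pixels), "extrinsics" (4x4, takes a point from world to camera coordinates). Camera axes: x right, y down, z forward; pixel columns grow to the right and rows downward; lengths in mm; the calibration is good to about 2 mm. A picture is of the moment at which its call begins. There is no depth.
- env.job_done(): hands the job in; it is judged then, once.
Trained networks look in a picture, given as the dict that the camera call returned (one of the last four; its "shot" number tells which), for a name from the list of things; names that differ only in an ending like _2 or _b are one class to them, and where a whole thing is asked for, a point or a joint stands for the part that bears it (a point fixed in the world has none). Each returns a list of dicts, best first, with "score" (0 to 1); they miss things now and then, are a little off and sometimes report something else, mostly with a low value. They report only what shows in the picture. A call takes as long as a camera call. They do not tell look-alikes from the thing itself.
- eyes.boxes_of(name, picture): "centre" ([row, column] in pixels, amid what is visible of it).
- eyes.cut_out(name, picture): "mask" (420x560 bool, what is visible of it) and "centre" ([row, column] in pixels, amid what is visible of it).
- eyes.spot_point(name, picture): "centre" ([row, column] in pixels: a listed point, or the origin of a listed thing).
The state is a dict: "t": time; "joints": joint angles; "qvel": joint speeds; "tau": joint torques, N m; "eef_pos": TCP position; "tcp_rot": TCP orientation; "ft_force": force on the tool from outside, world axes, zero at the start; "moment": the same for the moment, N m; "opening": opening from 0.0 (shut) to 1.0 (fully open); "grip_force": force on a finger pad.
Only numpy, scipy, OpenCV 4.12 (cv2) and the standard library are available. Lean on these libraries where they do the work, as an engineer would, in place of code of your own. Each camera call takes 0.05 s, during which the arm holds its last target. There are 200 camera calls.

TASK

The dark oilstone stands on end to drain beside the stone rack. Put it back in its own station, the one with the dark label: lying flat on its broad face on the station's cork floor, behind the front sill, with the sprung jaw holding it against the sill. Leave the other stones and the things round about where they are.

Things in the scene. Friction and masses are not known exactly. Their poses are not given: they have to be found in the camera images.
- oilstone: Dark grey oilstone, plain bar 42 x 150 x 22 mm (its own x, y, z), 0.34 to 0.55 kg. Origin: centre of one broad face; z points from that face through the 22 mm thickness; y along the 150 mm. Starts standing on one end on the bench, y upright. Either broad face may lie down, either end may lead.
- oilstone_centre (a point): Centre of the oilstone's volume, 11 mm along its z from its origin; axes as the oilstone. Standing on the bench its height is 75 mm.
- station_dark: The oilstone's own station (near-black card on its far end block), empty, fixed. Origin: bench level, middle of the front sill's outer face; x runs away from the robot along the slot, z up. Floor top z 8 mm. Sill: x 0 to 6 mm, 50 mm wide, top z 16. Side cheeks: x 32 to 144, inner faces at y +-25, to z 18, then flaring outward to z 25.
- seat_dark (a point): Where the oilstone's centre lies when it is home: in the dark-labelled station's frame x 81, y 0, z 19 mm (one end against the sill's inner face at x 6, the other against the jaw, broad face on the floor). Axes as the station; the stone's y lies along this x.
- station_dark_jaw (a joint): Travel of that station's grey spring jaw in m. 0: relaxed, its face at x 148 mm of the station (40 mm wide, z 9 to 31 mm); grows as it is pushed away from the robot, hard stop at 0.012; 0.008 when a stone is home. Spring: about 3 N at 0, 6 N at 0.008, 8 N at 0.012. The solid end block behind it: x 174 to 194, top z 38.
- rack: Dark wood board 200 x 206 x 6 mm under the three stations, fixed; origin at bench level, middle of its front edge (flush with the sills), x away from the robot, z up. The stations stand at y +66, 0 and -66 mm in any order.
- station_red: Red-labelled station of the stone rack, same build and axes as the dark-labelled one, its label card brick red. Empty; not the oilstone's.
- station_white: White-labelled station of the stone rack, same build and axes as the dark-labelled one, its label card off-white. Holds the white stone.
- red_stone: Brick-red stone, 42 x 150 x 22 mm, long along its y, lying on the bench at the left; origin at the centre of its underside. Leave it.
- white_stone: Off-white stone, 42 x 150 x 22 mm, long along its y, home in the white-labelled station; origin at the centre of its underside. Leave it.
- mug: Mug with handle, 91 x 120 x 99 mm, at the left behind; origin at the centre of its foot. Leave it.
- wax_tin: Round red and white tin, 66 mm wide, 29 mm high, towards the back; origin at the centre of its foot. Leave it.
Not all that is in view belongs to the job. Several things have the shape of the oilstone; the one meant has the colours described above.

How it is judged:
By the outcome, as a careful person would: the job done as asked, in the order asked, and still so for the second after the job is handed in, with the robot touching nothing.
It also fails if it takes over 66 s, if anything falls off the work surface, if the arm or the gripper's body presses on something with over 40 N, if the wrist force passes 120 N, or if a joint passes its speed limit or range.

## Working session

There is one attempt and no reset: what is moved stays moved. The work goes in short steps, Python scripts to look and compute and a shell command to move; the robot and the scene stay as the last step left them, time stands still between calls to the robot, and variables do not carry over. Pictures are saved under pics/ and viewed, at most 10 in all, crops included, and the job is handed in when it is done.

```bash
mkdir -p pics; ls; python3 - <<'E'
from cell import env, eyes
import cv2, numpy as np
s=env.state(); print({k:np.round(s[k],3) for k in s}, env.pinch_z)
for n in ("scene","top"):
    p=eyes.read_camera(n); cv2.imwrite(f"pics/{n}0.png",p["pixels"][:,:,::-1])
    print(n,p["fx"],p["cx"],p["cy"],np.round(p["extrinsics"],3).tolist())
    for q in ("oilstone","oilstone_centre","seat_dark","station_dark","station_red","station_white","rack","red_stone","white_stone","mug","wax_tin"):
        print(q,[(np.round(d["centre"],1).tolist(),round(d["score"],2)) for d in eyes.spot_point(q,p)[:4]])
E
```

```text
pics
{'t': np.float64(0.0), 'joints': array([-1.303,  0.492,  1.559, -0.   ,  1.092, -0.106]), 'qvel': array([ 0.   ,  0.   , -0.   , -0.001,  0.   ,  0.   ]), 'tau': array([-0.0000e+00, -6.1265e+01, -2.5818e+01,  6.9000e-02,  4.8000e-02,
       -0.0000e+00]), 'eef_pos': array([ 228.173, -581.594,  214.034]), 'tcp_rot': array([-3.14 , -0.   ,  0.374]), 'ft_force': array([-0.057, -0.811,  0.506]), 'moment': array([-0.021,  0.018,  0.037]), 'grip_force': np.float64(0.0), 'opening': np.float64(1.002)} -18.8
scene 510.78566632879017 275.27868263428786 218.42897425644898 [[0.882, 0.472, 0.015, -556.815], [0.338, -0.608, -0.718, -128.247], [-0.33, 0.638, -0.695, 1322.984], [0.0, 0.0, 0.0, 1.0]]
oilstone [([176.2, 254.9], 0.96), ([194.2, 216.9], 0.74)]
oilstone_centre [([177.6, 252.0], 0.94), ([192.8, 223.1], 0.92)]
seat_dark [([308.9, 197.7], 0.76)]
station_dark [([308.8, 198.1], 0.41)]
station_red [([255.3, 190.3], 0.67)]
station_white [([276.8, 176.7], 0.72)]
rack [([281.4, 177.1], 0.88)]
red_stone []
white_stone [([287.0, 213.4], 0.74), ([195.7, 217.5], 0.74)]
mug [([172.1, 296.2], 0.93)]
wax_tin [([268.0, 342.3], 0.67), ([307.6, 200.4], 0.67)]
top 434.4450655010782 278.3173572890769 215.1784978332975 [[0.016, -1.0, -0.007, 20.18], [-0.982, -0.014, -0.188, 609.283], [0.188, 0.01, -0.982, 853.58], [0.0, 0.0, 0.0, 1.0]]
oilstone [([271.2, 219.6], 0.77), ([287.5, 268.8], 0.73), ([152.5, 270.8], 0.37), ([248.9, 164.8], 0.27)]
oilstone_centre [([260.8, 221.0], 0.95), ([281.8, 266.4], 0.83)]
seat_dark [([238.0, 389.7], 0.74)]
station_dark [([272.6, 393.3], 0.76)]
station_red [([283.0, 333.2], 0.61)]
station_white [([275.0, 391.8], 0.75)]
rack [([279.9, 361.2], 0.68), ([299.9, 165.4], 0.52), ([244.1, 358.7], 0.43)]
red_stone [([297.5, 161.3], 0.79)]
white_stone [([242.6, 356.2], 0.79)]
mug [([248.0, 163.9], 0.65)]
wax_tin [([152.4, 270.2], 0.8)]
```

View pics/scene0.png

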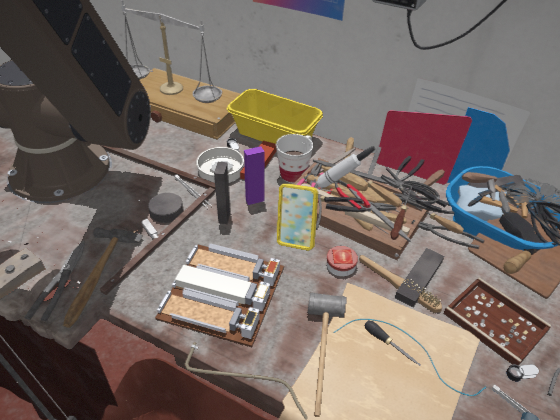

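View pics/top0.png

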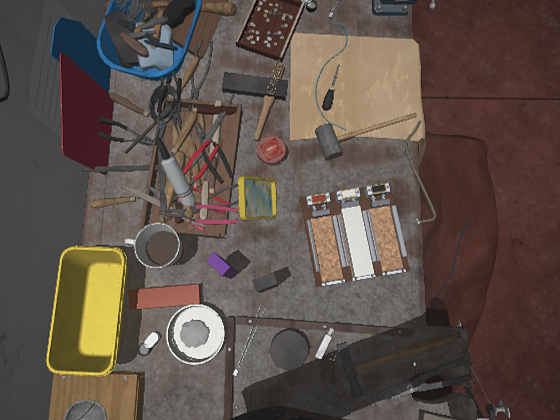

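The dark stone stands at top (278,268) / scene (193,222); the purple one at scene (177,254) is a look-alike. The rack has red at the left, white in the middle and the dark label at the right (top label 188,378). Next I'll zoom in to measure.

```bash
python3 - <<'E'
from cell import env, eyes
import cv2, numpy as np
a=cv2.imread("pics/top0.png")[170:300,245:425]; a=cv2.resize(a,None,fx=4.4,fy=4.4,interpolation=cv2.INTER_CUBIC); cv2.imwrite("pics/ztop.png",a)
b=cv2.imread("pics/scene0.png")[145:345,145:295]; b=cv2.resize(b,None,fx=3,fy=3,interpolation=cv2.INTER_CUBIC); cv2.imwrite("pics/zscene.png",b)
for n in("top","scene"):
    p=eyes.read_camera(n)
    for q in("oilstone","rack"):
        for i,d in enumerate(eyes.cut_out(q,p)[:4]):
            m=d["mask"]; print(n,q,np.round(d["centre"]),round(d["score"],2),m.sum(),p["pixels"][m].mean(0).round())
            np.save(f"{n}_{q}_{i}.npy",m)
E
```

```text
top oilstone [284. 266.] 0.82 318 [75. 72. 72.]
top oilstone [267. 222.] 0.82 427 [ 96.  64. 120.]
top oilstone [204. 376.] 0.47 103 [104. 105. 110.]
top rack [214. 336.] 0.78 1271 [92. 69. 58.]
scene oilstone [193. 221.] 0.97 791 [64. 62. 62.]
scene rack [324. 239.] 0.86 1502 [102.  74.  60.]
scene rack [291. 250.] 0.39 820 [172. 171. 174.]
```

View pics/ztop.png

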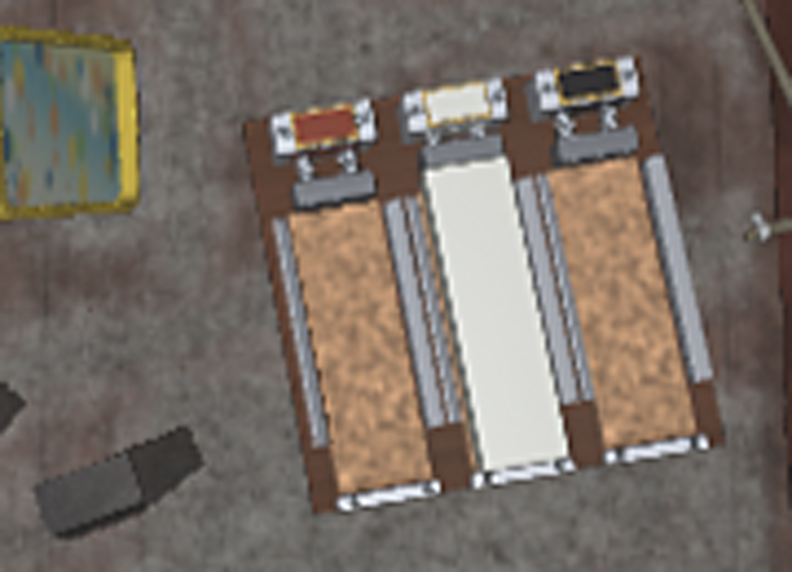

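View pics/zscene.png

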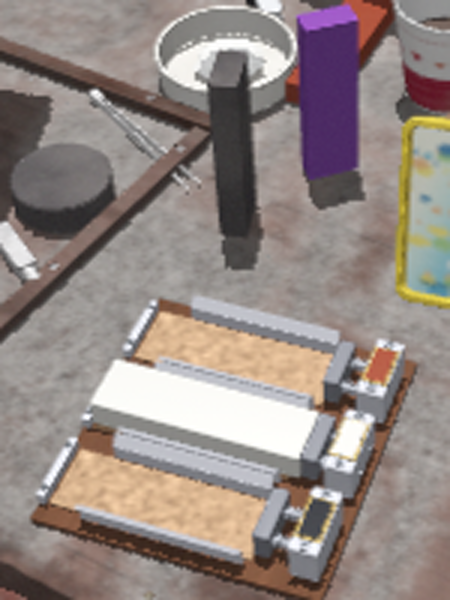

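```bash
cat > h.py <<'E'
from cell import env, eyes
import numpy as np, cv2
from scipy.optimize import least_squares
def proj(p,X):
    X=np.atleast_2d(X); E=p["extrinsics"]; c=X@E[:3,:3].T+E[:3,3]
    return np.c_[p["fx"]*c[:,0]/c[:,2]+p["cx"], p["fy"]*c[:,1]/c[:,2]+p["cy"]]
def place(v,L):
    c,s=np.cos(v[2]),np.sin(v[2]); L=np.asarray(L,float)
    return np.c_[v[0]+c*L[:,0]-s*L[:,1], v[1]+s*L[:,0]+c*L[:,1], L[:,2]]
E
python3 - <<'E'
from h import *
P={n:eyes.read_camera(n) for n in("top","scene")}
zt=lambda a:np.array(a)/4.4+[245,170]-.4; zs=lambda a:np.array(a)/3.+[145,145]-.3
R=[[0,103,6],[0,-103,6],[200,103,6],[200,-103,6]]
obs=[("top",R,zt([(313,512),(722,443),(245,125),(635,57)])),("scene",R,zs([(157,300),(33,520),(413,363),(320,600)]))]
f=lambda v,o=obs:np.concatenate([(proj(P[n],place(v,L))-q).ravel() for n,L,q in o])
for o in(obs,obs[:1],obs[1:]):
    r=least_squares(f,[500,-150,0],args=(o,),x_scale=[10,10,.1],loss="soft_l1"); print("rack",r.x.round(3),f(r.x,o).round(1))
# stone: silhouette fit
M={n:np.load(f"{n}_oilstone_0.npy") for n in P}
B=[[x,y,z] for x in(-21,21) for y in(-11,11) for z in(0,150)]
def cost(v,ns):
    c=0
    for n in ns:
        h=cv2.convexHull(proj(P[n],place(v,B)).astype(np.float32))
        im=np.zeros((420,560),np.uint8); cv2.fillConvexPoly(im,np.round(h*256).astype(np.int32),1,shift=8)
        c+=1-(M[n]&(im>0)).sum()/(M[n]|(im>0)).sum()
    return c
from scipy.optimize import differential_evolution
for ns in(("top","scene"),("scene",),("top",)):
    d=differential_evolution(cost,[(300,600),(-100,150),(-np.pi/2,np.pi/2)],args=(ns,),seed=1,maxiter=60); print("stone",ns,d.x.round(3),round(d.fun,3))
    if len(ns)==2: v=d.x
a=[(n,P[n]["pixels"].copy()) for n in P]
out=[]
for n,im in a:
    for i,k in enumerate(B):
        for j,l in enumerate(B):
            if i<j and sum(x!=y for x,y in zip(k,l))==1:
                q=proj(P[n],place(v,[k,l])); im=cv2.resize(im,(1680,1260)) if im.shape[0]==420 else im
                cv2.line(im,*[tuple(int(t) for t in w*3+1) for w in q],(0,255,0),1)
    c=proj(P[n],[[v[0],v[1],75]])[0]*3; out.append(im[int(c[1])-200:int(c[1])+200,int(c[0])-150:int(c[0])+150])
cv2.imwrite("pics/st.png",np.hstack(out)[:,:,::-1])
E
```

```text
rack [ 4.82517e+02 -1.54414e+02  1.88000e-01] [ 0.1  0.8  0.8 -0.1 -1.2 -0.5  0.3 -0.5 -0.  -0.9 -1.6 -0.4  1.1 -0.5
  0.2  0.7]
rack [ 4.82345e+02 -1.53766e+02  1.84000e-01] [-0.2  0.7  0.6  0.2 -1.1 -0.7  0.5 -0.3]
rack [ 4.82812e+02 -1.55134e+02  1.93000e-01] [-0.3 -0.7 -1.5  0.   0.9 -0.6  0.5  0.7]
stone ('top', 'scene') [466.717  53.411  -1.115] 0.197
stone ('scene',) [468.472  50.99   -1.113] 0.048
stone ('top',) [466.166  50.277  -1.203] 0.099
```

View pics/st.png

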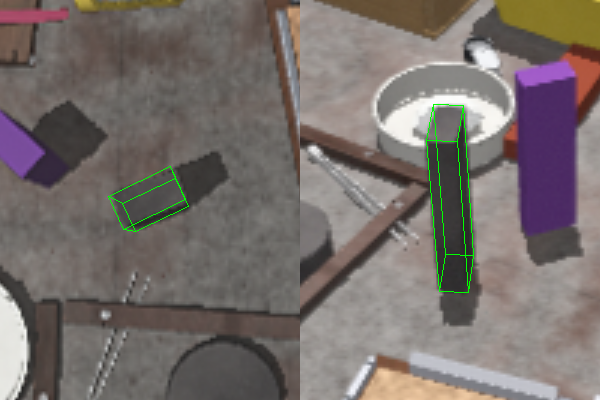

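The outline fits well in both views. The tool always points down, so I'll grip the stone near its top and stand it in the station. From there I'll tilt it toward the robot until it rests on the sill, push it against the jaw and lower it.

```bash
cat >> h.py <<'E'
RK=np.array([482.4,-154.2,.187])
ST=np.r_[place(RK,[[0,-66,0]])[0,:2],.187]
def go(t,yaw):
    s=env.state(); p=s["eef_pos"]; y=s["tcp_rot"][2]
    d=np.array(t)-p; c,k=np.cos(y),np.sin(y)
    print("shift",np.round(np.array([c*d[0]+k*d[1],k*d[0]-c*d[1],-d[2]])/60,2),"turn",np.round(-np.degrees(yaw-y)/5,2))
def rep():
    s=env.state(); p=s["eef_pos"]; d=p[:2]-ST[:2]; c,k=np.cos(ST[2]),np.sin(ST[2])
    print("t",s["t"].round(2),"st x,y,z",np.round([c*d[0]+k*d[1],-k*d[0]+c*d[1],p[2]],1),"rot",s["tcp_rot"].round(3),"F",s["ft_force"].round(1),"open",(s["opening"]*95).round(1),"g",s["grip_force"].round(1))
E
python3 -c "
from h import *
print(ST); go([467.5,51.5,214],.456)"
# test the first short piece
python3 -m inch '[[[0.2,0,0],-0.9,-0.3],[[0,0,0],0,-0.3],[[0,0,0],0,-0.3],[[0,0,0],0,-0.3],[[0,0,0],0,-0.3],[[0,0,0],0,-0.3],[[0,0,0],0,-0.3],[[0,0,0],0,-0.3],[[0,0,0],0,-0.3],[[0,0,0],0,-0.3]]'
python3 -c "
from h import *
rep();go([467.5,51.5,214],.456)"
```

```text
[ 4.94670194e+02 -2.19049382e+02  1.87000000e-01]
shift [ 7.57 -8.37  0.01] turn -0.94
t: 2.85
eef_pos: [239.4, -577.5, 214.7]
tcp_rot: [3.141, 0.0, 0.452]
ft_force: [0.6, 0.4, -0.2]
opening: 0.651
grip_force: 0.0Traceback (most recent call last):
  File "<string>", line 3, in <module>
    rep();go([467.5,51.5,214],.456)
    ~~~^^
  File "h.py", line 18, in rep
    print("t",s["t"].round(2),"st x,y,z",np.round([c*d[0]+k*d[1],-k*d[0]+c*d[1],p[2]],1),"rot",s["tcp_rot"].round(3),"F",s["ft_force"].round(1),"open",(s["opening"]*95).round(1),"g",s["grip_force"].round(1))
              ^^^^^^^^^^^^
AttributeError: 'float' object has no attribute 'round'
```

```bash
sed -i 's/^    print("t".*/    print("t",round(float(s["t"]),2),"st x,y,z",np.round([c*d[0]+k*d[1],-k*d[0]+c*d[1],p[2]],1),"rot",np.round(s["tcp_rot"],3),"F",np.round(s["ft_force"],1),"open",round(float(s["opening"])*95,1),"g",round(float(s["grip_force"]),1))/; s/print("shift"/print("shift"/' h.py
python3 -c "
from h import *
rep();go([467.5,51.5,214],.456)"
```

```text
t 2.85 st x,y,z [-317.4 -304.7  214.7] rot [3.141 0.    0.452] F [ 0.6  0.4 -0.2] open 61.8 g 0.0
shift [ 8.   -7.77  0.01] turn -0.04
```

```bash
python3 -m inch '[[[0.8,-0.7,0],0,-0.3],[[0.8,-0.7,0],0,-0.3],[[0.7,-0.7,0],0,-0.3],[[0.7,-0.7,0],0,-0.3],[[0.7,-0.7,0],0,-0.3],[[0.7,-0.7,0],0,-0.3],[[0.7,-0.7,0],0,-0.3],[[0.7,-0.7,0],0,-0.3],[[0.6,-0.6,0],0,-0.3],[[0,0,0],0,-0.3]]'
python3 -c "
from h import *
rep();go([467.5,51.5,214],.456)"
```

```text
t: 4.1
eef_pos: [421.8, -74.8, 214.8]
tcp_rot: [3.141, -0.0, 0.457]
ft_force: [-0.6, -0.3, -0.4]
opening: 0.645
grip_force: 0.0
t 4.1 st x,y,z [-44.8 155.3 214.8] rot [ 3.141 -0.     0.457] F [-0.6 -0.3 -0.4] open 61.3 g 0.0
shift [ 1.61 -1.55  0.01] turn 0.01
```

```bash
python3 -m inch '[[[0.6,-0.6,0],0,-0.3],[[0.6,-0.6,0],0,-0.3],[[0.4,-0.35,0],0,-0.3],[[0,0,0.4],0,-0.3],[[0,0,0.4],0,-0.3],[[0,0,0],0,-0.3],[[0,0,0],0,-0.3],[[0,0,0],0,-0.3],[[0,0,0],0,-0.3],[[0,0,0],0,-0.3]]'
python3 - <<'E'
from h import *
rep();go([467.5,51.5,118],.456)
o=[]
for n in("top","scene"):
    p=eyes.read_camera(n); c=proj(p,[[467.5,51.5,140]])[0].astype(int)
    o.append(cv2.resize(p["pixels"][c[1]-50:c[1]+50,c[0]-50:c[0]+50],(400,400),interpolation=cv2.INTER_CUBIC))
cv2.imwrite("pics/g.png",np.hstack(o)[:,:,::-1])
E
```

```text
t: 5.35
eef_pos: [467.0, 48.2, 166.9]
tcp_rot: [3.141, -0.0, 0.452]
ft_force: [-0.8, -0.1, -0.1]
opening: 0.647
grip_force: 0.0
t 5.35 st x,y,z [ 22.5 267.7 166.9] rot [ 3.141 -0.     0.452] F [-0.8 -0.1 -0.1] open 61.5 g 0.0
shift [ 0.03 -0.05  0.82] turn -0.04
```

View pics/g.png

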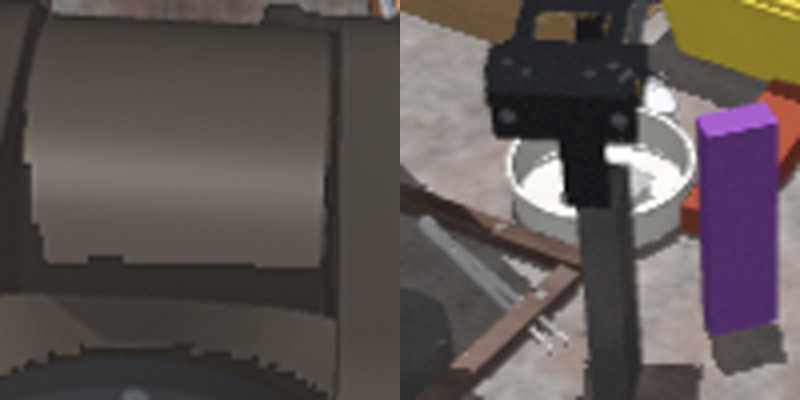

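The near finger hangs just in front of the stone's top (crop 585,180 against 610,190), lined up as intended. Descending and closing.

```bash
python3 -m inch '[[[0.02,-0.05,0.2],0,-0.3],[[0,0,0.2],0,-0.3],[[0,0,0.2],0,-0.3],[[0,0,0.2],0,-0.3],[[0,0,0],0,-0.3],[[0,0,0],0,1],[[0,0,0],0,1],[[0,0,0],0,1],[[0,0,0],0,1],[[0,0,0],0,1]]'
python3 -m inch '[[[0,0,0],0,1],[[0,0,0],0,1],[[0,0,-0.3],0,1],[[0,0,-0.5],0,1],[[0,0,-0.5],0,1],[[0,0,-0.2],0,1],[[0,0,0],0,1],[[0,0,0],0,1],[[0,0,0],0,1],[[0,0,0],0,1]]'
python3 - <<'E'
from h import *
rep(); t=place(ST,[[131,0,0]])[0]; go([t[0],t[1],200],.187)
E
```

```text
t: 6.7
eef_pos: [466.8, 51.5, 118.9]
tcp_rot: [3.141, -0.001, 0.452]
ft_force: [-0.4, 0.2, 5.5]
opening: 0.448
grip_force: 29.5
t: 7.95
eef_pos: [466.5, 51.4, 208.1]
tcp_rot: [-3.141, 0.001, 0.452]
ft_force: [0.4, -0.6, -4.7]
opening: 0.452
grip_force: 29.5
t 7.95 st x,y,z [ 22.7 271.  208.1] rot [-3.141e+00  1.000e-03  4.520e-01] F [ 0.4 -0.6 -4.7] open 42.9 g 29.5
shift [0.56 4.83 0.13] turn 3.04
```

```bash
python3 -m inch '[[[0,0.3,0],0,1],[[0,0.5,0],0,1],[[0,0.5,0],0,1],[[0,0.5,0],0,1],[[0,0.5,0],0,1],[[0,0.5,0],0,1],[[0,0.5,0],1,1],[[0,0.3,0],1,1],[[0,0,0],1,1],[[0,0,0],0,1]]'
python3 - <<'E'
from h import *
rep(); t=place(ST,[[131,0,0]])[0]; go([t[0],t[1],200],.187)
E
```

```text
t: 9.2
eef_pos: [559.6, -144.5, 208.2]
tcp_rot: [-3.141, 0.0, 0.19]
ft_force: [-0.1, 0.3, -4.7]
opening: 0.449
grip_force: 29.5
t 9.2 st x,y,z [ 77.7  61.2 208.2] rot [-3.141  0.     0.19 ] F [-0.1  0.3 -4.7] open 42.7 g 29.5
shift [0.89 1.02 0.14] turn 0.04
```

```bash
python3 -m inch '[[[0.3,0.34,0],0,1],[[0.3,0.34,0],0,1],[[0.29,0.34,0],0.04,1],[[0,0,0.3],0,1],[[0,0,0.3],0,1],[[0,0,0.3],0,1],[[0,0,0.05],0,1],[[0,0,0],0,1],[[0,0,0],0,1],[[0,0,0],0,1]]'
python3 - <<'E'
from h import *
rep()
v=[131,0]; o=[]
for n in("top","scene"):
    p=eyes.read_camera(n); im=cv2.resize(p["pixels"],(2240,1680),interpolation=cv2.INTER_CUBIC)
    def poly(L):
        q=proj(p,place(ST,L))*4+1.5; cv2.polylines(im,[q.astype(np.int32)],True,(0,255,0),1)
    poly([[0,-25,16],[6,-25,16],[6,25,16],[0,25,16]]); poly([[0,-25,8],[148,-25,8],[148,25,8],[0,25,8]])
    poly([[174,-25,38],[194,-25,38],[194,25,38],[174,25,38]]); poly([[32,-25,18],[144,-25,18],[144,25,18],[32,25,18]])
    c=(proj(p,place(ST,[[100,0,30]]))[0]*4).astype(int)
    o.append(im[c[1]-300:c[1]+300,c[0]-200:c[0]+200])
cv2.imwrite("pics/s1.png",np.hstack(o)[:,:,::-1])
E
```

```text
t: 10.45
eef_pos: [623.9, -193.5, 152.3]
tcp_rot: [3.141, -0.001, 0.187]
ft_force: [-0.6, -0.7, -4.5]
opening: 0.442
grip_force: 29.7
t 10.45 st x,y,z [131.7   1.  152.3] rot [ 3.141e+00 -1.000e-03  1.870e-01] F [-0.6 -0.7 -4.5] open 42.0 g 29.7
```

View pics/s1.png

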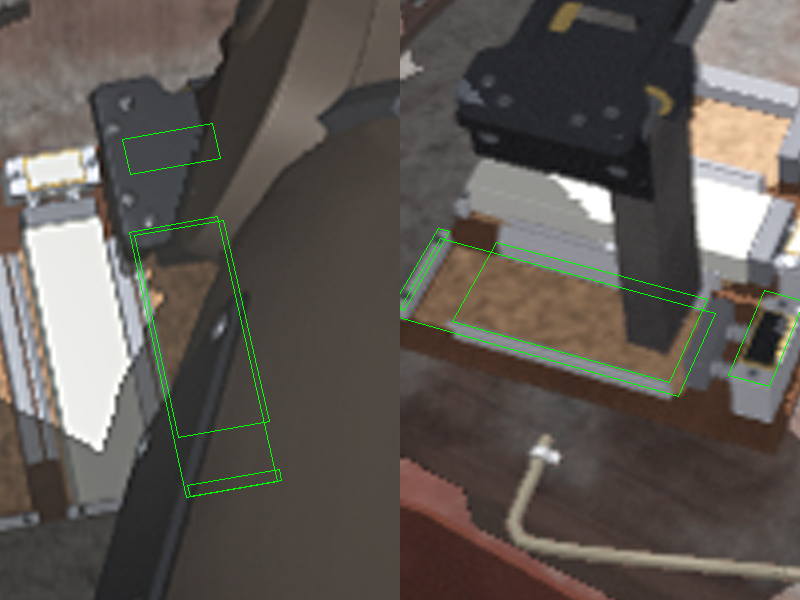

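The stone hangs upright over the cork just short of the dark station's jaw (crop 660,330; jaw at 705,345). I'll check the station outline once more with its own sill and end block.

```bash
python3 - <<'E'
from h import *
p=eyes.read_camera("top")
q=np.array([(607,455),(707,438),(535,80),(636,62),(655,157),(712,380)])/4.4+[245,170]-.4
L=[[3,25,16],[3,-25,16],[184,25,38],[184,-25,38],[144,-27,25],[32,-27,25]]
f=lambda v:(proj(p,place(v,L))-q).ravel()
print(f(ST).round(1)); r=least_squares(f,ST,x_scale=[10,10,.1],loss="soft_l1"); print(ST.round(3),r.x.round(3),f(r.x).round(1))
c,s=np.cos(ST[2]),np.sin(ST[2]); d=place(r.x,[[80,0,0]])[0]-place(ST,[[80,0,0]])[0]; print(c*d[0]+s*d[1],-s*d[0]+c*d[1])
E
```

```text
[-0.4  0.6 -0.3  0.5  0.3  2.3 -0.1  2.5 -0.9 -0.2 -2.4 -0.3]
[ 4.94670e+02 -2.19049e+02  1.87000e-01] [ 4.96176e+02 -2.20316e+02  1.88000e-01] [ 0.1 -0.1  0.3 -0.3  0.7  1.6  0.4  1.9 -0.5 -0.9 -1.8 -1. ]
1.2443723028872475 -1.4130176712849363
```

```bash
python3 -m inch '[[[-0.05,0.03,0],0,1],[[0,0,0.1],0,1],[[0,0,0.1],0,1],[[0,0,0.1],0,1],[[0,0,0.05],0,1],[[0,0,0.05],0,1],[[0,0,0.02],0,1],[[0,0,0.02],0,1],[[0,0,0],0,1],[[0,0,0],0,1]]'
python3 -c "
from h import *
rep()"
```

```text
t: 11.85
eef_pos: [621.5, -195.7, 127.0]
tcp_rot: [3.141, -0.002, 0.187]
ft_force: [-2.3, 1.7, 9.0]
opening: 0.445
grip_force: 29.8
t 11.85 st x,y,z [129.   -0.6 127. ] rot [ 3.141e+00 -2.000e-03  1.870e-01] F [-2.3  1.7  9. ] open 42.2 g 29.8
```

```bash
python3 -m inch '[[[-0.1,0,0],0,1],[[-0.1,0,0],0,1],[[-0.1,0,0],0,1],[[-0.1,0,0.01],0,1],[[-0.1,0,0.02],0,1],[[-0.1,0,0.02],0,1],[[-0.1,0,0.02],0,1],[[-0.1,0,0.03],0,1],[[0,0,0],0,1],[[0,0,0],0,1]]'
python3 - <<'E'
from h import *
rep()
p=eyes.read_camera("scene"); c=proj(p,place(ST,[[100,0,60]]))[0].astype(int)
cv2.imwrite("pics/s2.png",cv2.resize(p["pixels"][c[1]-75:c[1]+75,c[0]-75:c[0]+75],(450,450))[:,:,::-1])
E
```

```text
t: 13.1
eef_pos: [574.0, -204.9, 120.7]
tcp_rot: [3.141, -0.001, 0.187]
ft_force: [-2.7, 2.2, 12.1]
opening: 0.44
grip_force: 30.0
t 13.1 st x,y,z [ 80.6  -0.8 120.7] rot [ 3.141e+00 -1.000e-03  1.870e-01] F [-2.7  2.2 12.1] open 41.8 g 30.0
```

View pics/s2.png

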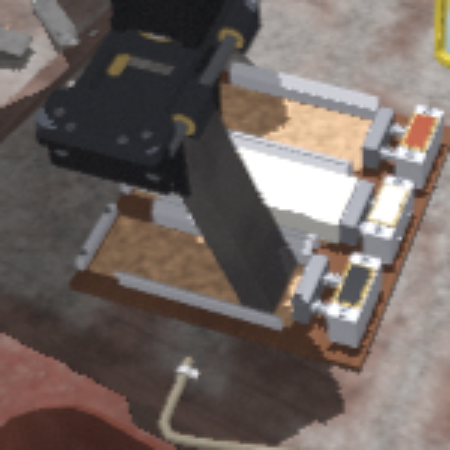

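The stone leans toward the robot with its foot still on the cork near the jaw (crop 265,300). I'll carry on along the arc.

```bash
python3 -m inch '[[[-0.19,0,0.06],0,1],[[-0.18,0,0.08],0,1],[[-0.18,0,0.09],0,1],[[-0.17,0,0.11],0,1],[[-0.15,0,0.13],0,1],[[-0.15,0,0.14],0,1],[[-0.13,0,0.15],0,1],[[-0.12,0,0.16],0,1],[[0,0,0],0,1],[[0,0,0],0,1]]'
python3 -c "
from h import *
rep()"
```

```text
t: 14.4
eef_pos: [499.1, -219.0, 63.9]
tcp_rot: [3.142, 0.0, 0.187]
ft_force: [-0.4, -0.1, -3.2]
opening: 0.441
grip_force: 30.0
t 14.4 st x,y,z [ 4.3 -0.7 63.9] rot [3.142 0.    0.187] F [-0.4 -0.1 -3.2] open 41.9 g 30.0
```

```bash
python3 -m inch '[[[-0.1,0,0.15],0,1],[[-0.08,0,0.15],0,1],[[-0.07,0,0.15],0,1],[[-0.06,0,0.15],0,1],[[-0.04,0,0.08],0,1],[[0,0,0],0,1],[[0,0,0],0,1],[[0,0,0],0,1],[[0,0,0],0,1],[[0,0,0],0,1]]'
python3 - <<'E'
from h import *
rep()
p=eyes.read_camera("scene"); c=proj(p,place(ST,[[80,0,40]]))[0].astype(int)
cv2.imwrite("pics/s3.png",cv2.resize(p["pixels"][c[1]-75:c[1]+75,c[0]-75:c[0]+75],(600,600),interpolation=cv2.INTER_CUBIC)[:,:,::-1])
E
```

```text
t: 15.65
eef_pos: [478.4, -222.7, 23.2]
tcp_rot: [3.142, 0.0, 0.187]
ft_force: [0.7, -0.1, -3.4]
opening: 0.443
grip_force: 30.0
t 15.65 st x,y,z [-16.7  -0.6  23.2] rot [3.142 0.    0.187] F [ 0.7 -0.1 -3.4] open 42.0 g 30.0
```

View pics/s3.png

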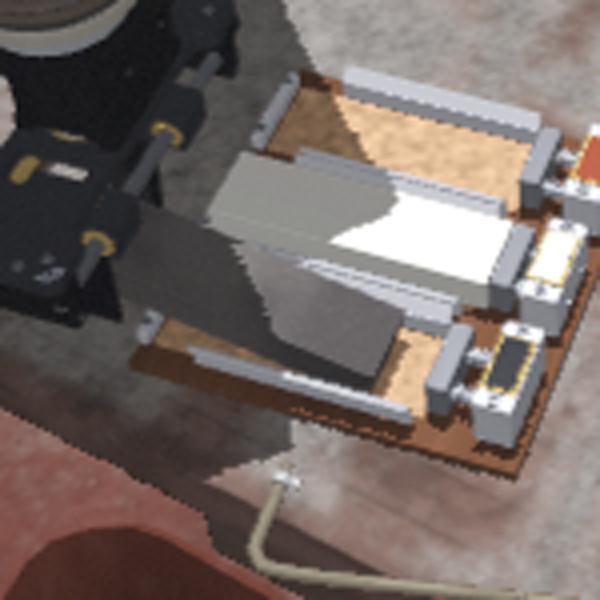

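The stone lies nearly flat, its far end around mid-cork (crop 380,350), short of the jaw (450,370). I'll keep lowering until it rests on the sill.

```bash
python3 -m inch '[[[0,0,0.05],0,1],[[0,0,0.05],0,1],[[0,0,0.03],0,1],[[0,0,0.02],0,1],[[0,0,0],0,1],[[0,0,0],0,1],[[0,0,0],0,1],[[0,0,0],0,1],[[0,0,0],0,1],[[0,0,0],0,1]]'
python3 -c "
from h import *
rep()"
```

```text
t: 16.95
eef_pos: [478.4, -222.8, 14.2]
tcp_rot: [3.142, -0.0, 0.187]
ft_force: [-2.2, -0.6, -0.3]
opening: 0.441
grip_force: 30.0
t 16.95 st x,y,z [-16.7  -0.7  14.2] rot [ 3.142 -0.     0.187] F [-2.2 -0.6 -0.3] open 41.9 g 30.0
```

```bash
python3 -m inch '[[[0,0,0],0,-0.1],[[0,0,0],0,-0.1],[[0,0,0],0,-0.1],[[-0.03,0,-0.12],0,-0.1],[[0,0,-0.12],0,-0.1],[[0,0,0],0,-0.1],[[0,0,0],0,1],[[0,0,0],0,1],[[0,0,0],0,1],[[0,0,0],0,1]]'
python3 - <<'E'
from h import *
rep()
p=eyes.read_camera("scene"); c=proj(p,place(ST,[[60,0,30]]))[0].astype(int)
im=cv2.resize(p["pixels"],(2240,1680),interpolation=cv2.INTER_CUBIC)
cv2.imwrite("pics/s4.png",im[c[1]*4-300:c[1]*4+300,c[0]*4-350:c[0]*4+350][:,:,::-1])
E
```

```text
t: 18.2
eef_pos: [476.6, -223.1, 28.6]
tcp_rot: [-3.142, 0.0, 0.187]
ft_force: [-0.5, -0.4, 1.5]
opening: 0.441
grip_force: 30.0
t 18.2 st x,y,z [-18.5  -0.6  28.6] rot [-3.142  0.     0.187] F [-0.5 -0.4  1.5] open 41.9 g 30.0
```

View pics/s4.png

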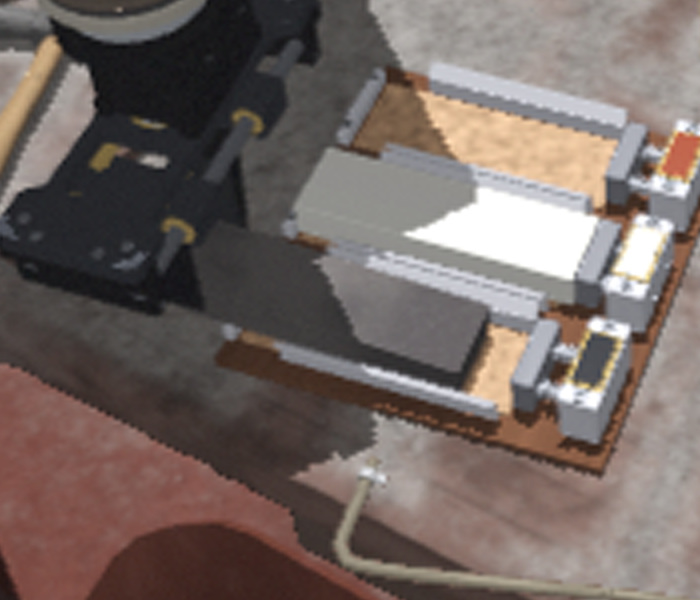

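The stone lies in the channel on the sill, far end at crop (475,345), about 30 mm short of the jaw (535,365). That was the last picture; from here I'll go by force and position. Sliding it into the jaw.

```bash
python3 -m inch '[[[0.08,0,0],0,1],[[0.08,0,0],0,1],[[0.08,0,0],0,1],[[0.08,0,0],0,1],[[0.08,0,0],0,1],[[0,0,0],0,1],[[0,0,0],0,1],[[0,0,0],0,1],[[0,0,0],0,1],[[0,0,0],0,1]]'
python3 -c "
from h import *
rep()"
python3 -m inch '[[[0.06,0,0],0,1],[[0,0,0],0,1],[[0.06,0,0],0,1],[[0,0,0],0,1],[[0.06,0,0],0,1],[[0,0,0],0,1],[[0,0,0],0,1],[[0,0,0],0,1],[[0,0,0],0,1],[[0,0,0],0,1]]'
python3 -c "
from h import *
rep()"
```

```text
t: 19.5
eef_pos: [500.2, -218.7, 28.7]
tcp_rot: [3.141, -0.0, 0.187]
ft_force: [0.1, -1.1, -3.0]
opening: 0.441
grip_force: 30.0
t 19.5 st x,y,z [ 5.5 -0.7 28.7] rot [ 3.141 -0.     0.187] F [ 0.1 -1.1 -3. ] open 41.9 g 30.0
t: 20.75
eef_pos: [510.0, -216.6, 28.4]
tcp_rot: [-3.141, 0.002, 0.187]
ft_force: [-6.2, -2.5, -1.6]
opening: 0.435
grip_force: 30.0
t 20.75 st x,y,z [15.5 -0.4 28.4] rot [-3.141e+00  2.000e-03  1.870e-01] F [-6.2 -2.5 -1.6] open 41.3 g 30.0
```

The spring reads about 6.5 N, so the jaw is at about 8 mm. I'll push 2 mm more, then lower.

```bash
python3 -m inch '[[[0.04,0,0],0,1],[[0,0,0],0,1],[[0,0,0],0,1],[[0,0,0.03],0,1],[[0,0,0.03],0,1],[[0,0,0.03],0,1],[[0,0,0],0,1],[[0,0,0],0,1],[[0,0,0],0,1],[[0,0,0],0,1]]'
python3 -c "
from h import *
rep()"
```

```text
t: 22.0
eef_pos: [512.3, -216.1, 23.1]
tcp_rot: [-3.141, 0.002, 0.187]
ft_force: [-8.3, -1.3, -0.3]
opening: 0.441
grip_force: 30.0
t 22.0 st x,y,z [17.8 -0.3 23.1] rot [-3.141e+00  2.000e-03  1.870e-01] F [-8.3 -1.3 -0.3] open 41.9 g 30.0
```

```bash
python3 -m inch '[[[0,0,0.02],0,1],[[0,0,0.02],0,1],[[0,0,0.02],0,1],[[0,0,0.02],0,1],[[0,0,0],0,1],[[0,0,0],0,1],[[0,0,0],0,1],[[0,0,0],0,1],[[0,0,0],0,1],[[0,0,0],0,1]]'
python3 -c "
from h import *
rep()"
```

```text
t: 23.25
eef_pos: [512.3, -216.1, 19.1]
tcp_rot: [-3.141, 0.001, 0.187]
ft_force: [-10.0, 0.2, 10.0]
opening: 0.445
grip_force: 30.0
t 23.25 st x,y,z [17.8 -0.3 19.1] rot [-3.141e+00  1.000e-03  1.870e-01] F [-10.    0.2  10. ] open 42.3 g 30.0
```

```bash
python3 -m inch '[[[0,0,0],0,-0.1],[[0,0,0],0,-0.1],[[0,0,0],0,-0.1],[[0,0,0],0,-0.1],[[0,0,-0.2],0,-0.1],[[0,0,-0.4],0,-0.1],[[0,0,-1],0,-0.1],[[0,0,-1],0,-0.1],[[0,0,0],0,-0.1],[[0,0,0],0,-0.1]]'
python3 -m inch '[[[-1,0,-0.3],0,-0.1],[[-1,0,-0.3],0,-0.1],[[0,1,-0.3],0,-0.1],[[0,1,0],0,-0.1],[[0,1,0],0,-0.1],[[0,1,0],0,-0.1],[[0,1,0],0,-0.1],[[0,1,0],0,-0.1],[[0,0,0],0,-0.1],[[0,0,0],0,-0.1]]'
python3 - <<'E'
from h import *
from scipy.optimize import differential_evolution
rep()
for n in("scene","top"):
    p=eyes.read_camera(n)
    print(n,"expected centre",proj(p,place(ST,[[81,0,19]]))[0][::-1].round(1),"origin",[proj(p,place(ST,[[81,0,z]]))[0][::-1].round(1) for z in(8,30)])
    print([(np.round(d["centre"],1).tolist(),round(d["score"],2)) for d in eyes.spot_point("oilstone_centre",p)[:4]])
    ms=[d["mask"] for d in eyes.cut_out("oilstone",p)]
    g=p["pixels"].astype(int)
    # top-face corner check against dark grey pixels
    px=p["pixels"]; im=cv2.cvtColor(px,cv2.COLOR_RGB2HSV); dark=(im[:,:,1]<45)&(im[:,:,2]<100)
    box=np.zeros((420,560),np.uint8); cv2.fillConvexPoly(box,cv2.convexHull(proj(p,place(ST,[[a,b,z] for a in(-20,190) for b in(-32,32) for z in(8,40)])).astype(np.int32)),1)
    def cost(v):
        B=[[x,y,z] for x in(-75,75) for y in(-21,21) for z in(0,22)]
        W=np.array(B,float); W[:,2]-=(W[:,0]/150-.5)*v[3]-0; 
        W[:,0]+=v[0]; W[:,1]+=v[1]; W[:,2]+=8
        h=cv2.convexHull(proj(p,place(ST+[0,0,v[2]],W)).astype(np.float32)); m=np.zeros((420,560),np.uint8)
        cv2.fillConvexPoly(m,np.round(h*256).astype(np.int32),1,shift=8); m=m>0
        return 1-(m&M).sum()/(m|M).sum()
    for k in ms[:4]:
        if (k&(box>0)).sum()<.6*k.sum(): continue
        M=k; d=differential_evolution(cost,[(60,100),(-10,10),(-.1,.1),(0,15)],seed=1,maxiter=60); print("fit x,y,dyaw,near-end lift",d.x.round(2),round(d.fun,3),M.sum())
    # colour along centre line of the top plane
    L=[[a,0,30] for a in range(-8,176,4)]; q=proj(p,place(ST,L)).round().astype(int); print([(l[0],g[v,u].tolist()) for l,(u,v) in zip(L,q)][::1])
E
```

```text
t: 24.5
eef_pos: [512.9, -216.0, 174.6]
tcp_rot: [3.141, -0.0, 0.187]
ft_force: [0.7, 0.9, -1.0]
opening: 0.548
grip_force: 0.0
t: 25.75
eef_pos: [462.1, -591.3, 226.2]
tcp_rot: [-3.138, 0.001, 0.187]
ft_force: [0.1, -0.4, -0.2]
opening: 0.549
grip_force: 0.0
t 25.75 st x,y,z [-101.2 -359.7  226.2] rot [-3.138e+00  1.000e-03  1.870e-01] F [ 0.1 -0.4 -0.2] open 52.2 g 0.0
scene expected centre [309.3 199.7] origin [array([312.6, 200.2]), array([305.9, 199.2])]
[([308.7, 200.3], 0.93), ([174.9, 253.9], 0.58)]
fit x,y,dyaw,near-end lift [ 7.824e+01  3.520e+00 -4.000e-02  1.100e-01] 0.142 1711
[(-8, [154, 149, 145]), (-4, [163, 157, 154]), (0, [147, 139, 136]), (4, [156, 152, 148]), (8, [119, 114, 113]), (12, [116, 111, 111]), (16, [113, 109, 108]), (20, [110, 106, 108]), (24, [118, 113, 113]), (28, [113, 109, 110]), (32, [121, 117, 118]), (36, [122, 118, 119]), (40, [128, 122, 121]), (44, [131, 124, 124]), (48, [131, 127, 126]), (52, [131, 125, 125]), (56, [132, 128, 129]), (60, [132, 128, 127]), (64, [131, 127, 126]), (68, [131, 125, 125]), (72, [131, 125, 125]), (76, [131, 126, 126]),
[... 1039 characters left out ...]
, 91, 90]), (44, [91, 89, 88]), (48, [92, 90, 89]), (52, [94, 91, 90]), (56, [95, 92, 92]), (60, [94, 92, 91]), (64, [94, 92, 91]), (68, [92, 91, 90]), (72, [94, 91, 90]), (76, [93, 90, 89]), (80, [93, 91, 90]), (84, [88, 85, 84]), (88, [85, 83, 82]), (92, [83, 80, 80]), (96, [83, 79, 80]), (100, [82, 80, 79]), (104, [82, 79, 79]), (108, [85, 83, 82]), (112, [81, 79, 79]), (116, [77, 75, 75]), (120, [78, 76, 76]), (124, [78, 76, 76]), (128, [76, 74, 74]), (132, [78, 77, 77]), (136, [75, 72, 72]), (140, [76, 73, 73]), (144, [77, 75, 75]), (148, [77, 73, 73]), (152, [75, 73, 72]), (156, [105, 108, 113]), (160, [125, 127, 134]), (164, [119, 122, 128]), (168, [101, 86, 83]), (172, [31, 32, 33])]
```

Both views show the stone flat from the sill (x 6) to the jaw (x 156), with no lift and the gripper clear of everything.

```bash
python3 -c "
from cell import env
print(env.job_done())"
```

```text
the job is handed in; nothing more can be done
None
```

I put the dark oilstone back in its dark-labelled station and handed the job in at about 26 s of the 66 s allowed. Both cameras show it flat on the cork between the front sill and the sprung jaw; no verdict came back.

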